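Roll the lipping home on a panel edge

TASK

Take the hand roller from its rest and roll the wooden lipping down onto the edge of the clamped panel, starting at the end with the stop block and working along to the open end, until every piece is fully home all the way along. Use firm, steady pressure through the roller alone, around 15 N and never more than 40 N, then put the roller back upright in its rest and leave everything else on the bench alone.

Things in the scene. Friction and masses are not known exactly. Their poses are not given: they have to be found in the camera images.
- stand: Fixed clamping stand: plywood base 130 x 230 mm; two pairs of dark cheeks, tops 70 mm above the bench, black knobs toward -x, hold a 20 mm panel upright on edge. Origin: centre of the base's underside; z up, y along the panel. On the panel's upper edge, in the plane x = 0, seven wooden lipping pieces in a row fill y = -105 to 105 mm; each is 30 long, 24 wide, 10 mm thick, top 3 to 4 mm above home.
- stop_end (a point): Point of the stand below the lipping's end at the stop block, 70 mm above the bench, (0, -105, 70) mm in the stand's frame, axes as the stand's. The dark stop block (10 mm long) is fixed on the panel's end just beyond it, its top lower than the lipping. Each piece needs about 5 N to slide down, stays where it is left and meets a hard stop when home; the panel does not give.
- open_end (a point): Point of the stand below the lipping's open end, at (0, 105, 70) mm in the stand's frame. How the panel is clamped is NOT measured: the lipping's top, once home, is anywhere from 92 to 108 mm above the bench at mid-length, and slopes along y by up to 0.03 rad either way (3.2 mm more or less at each end), so its height must be felt.
- roller: Loose hand roller, 0.22 to 0.36 kg. Origin: lowest point of the wheel; z up the handle. Black wheel 32 mm diameter, 28 wide, axle along x at z = 16: rolls along its y (either way round alike). Fork 39 mm over all in x, 22 in y, from z = 7. Steel shoulder plate 64 (x) x 56 (y) at z = 38 to 44. Dark wood handle 26 x 26 mm, flats facing x and y, z = 44 to 100 (top button to 102).
- rest: Fixed wooden rest: origin at the centre of its underside, z up. Walls 76 (x) x 68 (y) mm outside, tops 44 mm above the bench, round a pocket 48 (x) x 40 (y) mm. The roller hangs upright in it, wheel and fork in the pocket, shoulder plate on the wall tops: its origin is then on the rest's axis, 6 mm above the bench, its x along the rest's x (half a turn does not matter).
- roller_wheel (a joint): Angle of the roller's wheel about its axle, rad; turns freely and without limit either way, starts near 0; rolling 16 mm turns it 1 rad.
- strip_0 (a joint): How far the first (at the stop block) lipping piece (centre at y = -90 mm in the stand's frame) has been pressed down: 0 = 4 mm proud, 0.004 = home against the panel's edge; it slides square to the panel's edge, and starts between 0 and 0.001.
- strip_1 (a joint): How far the second lipping piece (centre at y = -60 mm in the stand's frame) has been pressed down: 0 = 4 mm proud, 0.004 = home against the panel's edge; it slides square to the panel's edge, and starts between 0 and 0.001.
- strip_2 (a joint): How far the third lipping piece (centre at y = -30 mm in the stand's frame) has been pressed down: 0 = 4 mm proud, 0.004 = home against the panel's edge; it slides square to the panel's edge, and starts between 0 and 0.001.
- strip_3 (a joint): How far the fourth (middle) lipping piece (centre at y = 0 mm in the stand's frame) has been pressed down: 0 = 4 mm proud, 0.004 = home against the panel's edge; it slides square to the panel's edge, and starts between 0 and 0.001.
- strip_4 (a joint): How far the fifth lipping piece (centre at y = 30 mm in the stand's frame) has been pressed down: 0 = 4 mm proud, 0.004 = home against the panel's edge; it slides square to the panel's edge, and starts between 0 and 0.001.
- strip_5 (a joint): How far the sixth lipping piece (centre at y = 60 mm in the stand's frame) has been pressed down: 0 = 4 mm proud, 0.004 = home against the panel's edge; it slides square to the panel's edge, and starts between 0 and 0.001.
- strip_6 (a joint): How far the seventh (at the open end) lipping piece (centre at y = 90 mm in the stand's frame) has been pressed down: 0 = 4 mm proud, 0.004 = home against the panel's edge; it slides square to the panel's edge, and starts between 0 and 0.001.
- sanding_block: Cork sanding block, 60 x 97 x 26 mm, a loose bystander on the bench to be left alone; origin at the centre of its underside.
- tin: Round lidded tin, 69 mm across, 59 mm high, a loose bystander on the bench to be left alone; origin at the centre of its underside.
- pencil: Pencil, 174 mm long, a loose bystander on the bench to be left alone; origin at the centre of its underside.
- stick: Short wooden stick, 22 x 110 x 20 mm, a loose bystander on the bench to be left alone; origin at the centre of its underside.
- cutout: Flat wooden bird cutout, 71 x 110 x 9 mm, a loose bystander on the bench to be left alone; origin at the centre of its underside.

How it is judged:
By the outcome, as a careful person would: the job done as asked, in the order asked, and still so for the second after the job is handed in, with the robot touching nothing.
It also fails if it takes over 67 s, if anything falls off the work surface, if the arm or the gripper's body presses on something with over 40 N, if the wrist force passes 120 N, or if a joint passes its speed limit or range.

ROBOT

A 7-joint arm with a two-finger parallel gripper is mounted at the origin on the work surface; the furniture and walls round the work are solid. World frame = base frame: x ahead of the robot, y to its left, z up, the work surface at z = 0. Lengths are in m, angles in rad, forces in N, time in s.
With the tool pointing down it reaches from about 0.4 to 0.75 m from the base axis. Payload 19.5 kg.
Tool frame: the origin (TCP) lies at the very end of the fingers, on their centre line; the grasp point (between the pads) lies r.tcp_to_grasp behind it (r.tcp_to_grasp is the distance from the TCP to the grasp point, in m); z points along the fingers, y is the line along which they close (so a half turn about z gives the same grasp; the last joint's range is limited). The gripper opens to 85 mm and grips with 20 to 120 N. Pads are 22 mm wide; open, the fingers measure 114 mm over their backs; the gripper's body (76 mm by 85 mm) begins 54 mm behind the grasp point. The pads swing forward as they close: fully open they stand 13 mm farther back than shut.
Start: joints at [1.173, 0.707, -0.028, 1.485, 0.022, 0.951, -0.075], TCP at [0.2, -0.539, 0.192] pointing down, gripper open.
Joint ranges: [-2.71, 2.71], [-0.32, 2.16], [-1.57, 1.52], [0, 2.45], [-1.46, 4.6], [0, 2.02], [-2.83, 2.83]. Speed limits (rad/s): [1.89, 1.89, 2.57, 2.57, 3.01, 3.01, 3.01].

INTERFACE

Orientations are given as a unit quaternion [x, y, z, w].
In Python, from plant import r gives the robot as it stands.
- The arm moves only by the tool arm_command, never from a script. Its argument "targets" is a list that holds one entry, the list of rows, each a list of 5 numbers: the shift along the world's x, y, z in m, then the turn about the world's z in units of 5 degrees (1.0 is 5 degrees), then the finger opening in m, from 0 to 0.0854. In form: [[[x, y, z, yaw, gripper], ...]]. A call has 1 to 10 rows; each row shifts and turns the commanded pose from where the row before left it; what a row does not reach is not made up. A row lasts 1/12 s, in which the tool goes at most 41.7 mm and 7.16 degrees, less where a joint would pass 70% of its speed; a pose out of reach is approached as far as the arm can. A call with a gripper value outside its range is refused whole. The fingers move at their own pace and stop on an object; the grip force is fixed at half the most. Time passes only in rows, so rows that do not move let the fingers close. It gives the time, the measured TCP pose, the force, the opening and the grip force at its end, in the units of the state.
- r.read_state(): the state, without advancing time (a new reading comes with each control period).
- r.read_camera(name): name is "scene" or "top"; returns the picture (420x560x3 uint8, blue, green, red); there is no depth.
- r.camera_params(name): a dict with "intrinsics" (3x3 intrinsics, pixels), "k1" (the pictures are not rectified: a ray, as slopes to the right and down, at radius r is drawn at 1 + k1 r^2 times it, then the intrinsics apply), "origin" and "attitude" of the camera in the world. Camera axes: x right, y down, z forward; pixel columns grow to the right and rows downward; lengths in m; the calibration is good to about 2 mm. A picture is of the moment at which its call begins. camera_params takes no time and is no camera call.
- r.job_done(): hands the job in; it is judged then, once.
The state is a dict: "time": time; "q": joint angles; "joint_vel": joint speeds; "joint_efforts": joint torques, N m; "tcp_pos": TCP position; "tool_rot": TCP orientation; "contact_force": force on the tool from outside, world axes, zero at the start; "ft_torque": the same for the moment, N m; "grip_width": opening from 0.0 (shut) to 1.0 (fully open); "grasp_force": force on a finger pad.
Only numpy, scipy, OpenCV 4.12 (cv2) and the standard library are available. Lean on these libraries where they do the work, as an engineer would, in place of code of your own. Each camera call takes 0.05 s, during which the arm holds its last target. There are 200 camera calls.

## Working session

There is one attempt and no reset: what is moved stays moved. The work goes in short steps, Python scripts to look and compute and a tool call to move; the robot and the scene stay as the last step left them, time stands still between calls to the robot, and variables do not carry over. Pictures are saved under pics/ and viewed, at most 10 in all, crops included, and the job is handed in when it is done.

Besides the shell and the picture viewer there is one more tool, called after "Emit:" as name(argument=value, ...), one argument or row to a line, values as JSON. arm_command: Moves the arm, as the interface text tells. Its arguments: {"type":"object","properties":{"targets":{"type":"array","items":{"type":"array","items":{"type":"array","items":{"type":"number"}}}}},"required":["targets"]}

```bash
mkdir -p pics; python3 - <<'E'
from plant import r
import cv2
for n in("scene","top"):
    cv2.imwrite(f"pics/{n}0.png",r.read_camera(n)); print(n,r.camera_params(n))
s=r.read_state();print(s,r.tcp_to_grasp)
E
```

```text
scene {'intrinsics': array([[425.06515835,   0.        , 273.50184938],
       [  0.        , 425.06515835, 211.79507287],
       [  0.        ,   0.        ,   1.        ]]), 'k1': -0.12123809598793958, 'origin': array([0.02549743, 0.60635396, 0.85184044]), 'attitude': array([-0.30053383,  0.87483497, -0.3581127 ,  0.12687978])}
top {'intrinsics': array([[480.87544956,   0.        , 275.377746  ],
       [  0.        , 480.87544956, 208.20506301],
       [  0.        ,   0.        ,   1.        ]]), 'k1': -0.006169358645241647, 'origin': array([ 0.26017233, -0.00989259,  1.27742265]), 'attitude': array([ 0.71026314, -0.69750062,  0.06216508, -0.07179593])}
{'time': 0.1, 'q': array([ 1.17328491,  0.70702125, -0.02761733,  1.48493161,  0.02205328,
        0.95090343, -0.07548727]), 'joint_vel': array([ 3.63238920e-04, -2.33684020e-03, -5.88912651e-04, -1.59646702e-03,
       -2.26835836e-03, -5.79968108e-05, -1.21506298e-03]), 'joint_efforts': array([ 3.02716144e-03, -8.84294772e+01,  1.23718176e+00, -2.36459649e+01,
        1.70766521e-02,  5.07940538e-03, -1.79192153e-05]), 'tcp_pos': array([ 0.20019537, -0.53874164,  0.19179031]), 'tool_rot': array([ 9.84212569e-01,  1.76989799e-01, -1.19948568e-04, -4.64871551e-04]), 'contact_force': array([-1.27415947, -0.02839731,  0.54381575]), 'ft_torque': array([ 0.00112058,  0.02523466, -0.00202204]), 'grasp_force': 0.0, 'grip_width': 0.9975188791542048} 0.0187
```

View pics/top0.png

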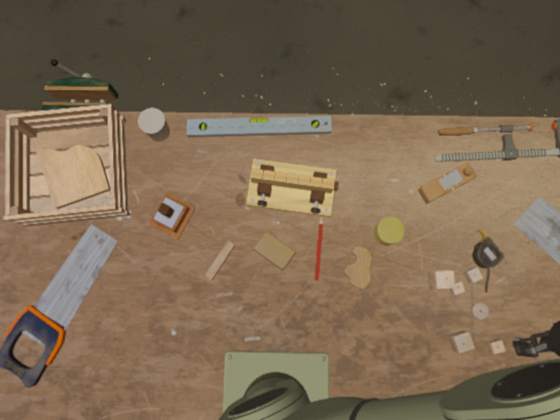

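View pics/scene0.png

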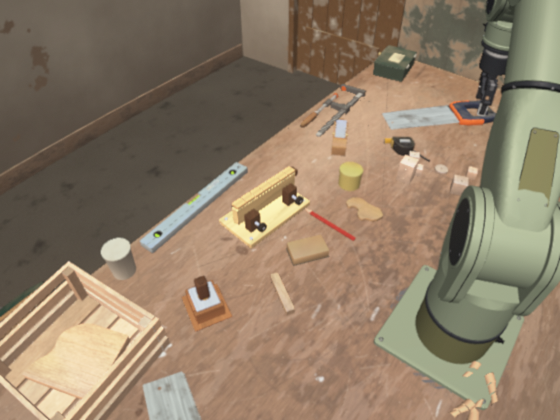

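The top view shows the rest with the roller near (172,214) and the stand near (291,187). In the scene view the roller is at (205,297). The stop block looks to be at the stand's far end, near (295,173). I'll enlarge both areas.

```bash
cat > h.py <<'E'
import numpy as np,cv2
from scipy.spatial.transform import Rotation as R
from plant import r
def ray(n,px):
    c=r.camera_params(n);K=c["intrinsics"]
    px=np.atleast_2d(np.float64(px))
    d=cv2.undistortPoints(px[:,None],K,np.array([c["k1"],0,0,0,0.]))[:,0]
    d=R.from_quat(c["attitude"]).apply(np.c_[d,np.ones(len(d))])
    return c["origin"],d
def onz(n,px,z):
    o,d=ray(n,px); return o+d*((z-o[2])/d[:,2])[:,None]
def proj(n,P):
    c=r.camera_params(n);Rc=R.from_quat(c["attitude"])
    rv=Rc.inv().as_rotvec();t=-Rc.inv().apply(c["origin"])
    return cv2.projectPoints(np.float64(np.atleast_2d(P)),rv,t,c["intrinsics"],np.array([c["k1"],0,0,0,0.]))[0][:,0]
E
python3 - <<'E'
import cv2,numpy as np
a=cv2.imread("pics/top0.png");b=cv2.imread("pics/scene0.png")
A=cv2.resize(a[150:250,140:345],None,fx=3.9,fy=3.9,interpolation=cv2.INTER_CUBIC)[:300]
A1=cv2.resize(a[150:225,240:345],(420,300),interpolation=cv2.INTER_CUBIC)
A2=cv2.resize(a[185:245,145:200],(275,300),interpolation=cv2.INTER_CUBIC)
B1=cv2.resize(b[160:245,215:315],(400,340)[:2],interpolation=cv2.INTER_CUBIC)[:300]
B2=cv2.resize(b[270:330,175:235],(300,300),interpolation=cv2.INTER_CUBIC)
im=np.zeros((600,700,3),np.uint8)
im[:300,:420]=A1;im[:300,422:697]=A2;im[300:,:400]=B1;im[300:,400:700]=B2
cv2.imwrite("pics/crop.png",im)
E
```

```text
(no output)
```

View pics/crop.png

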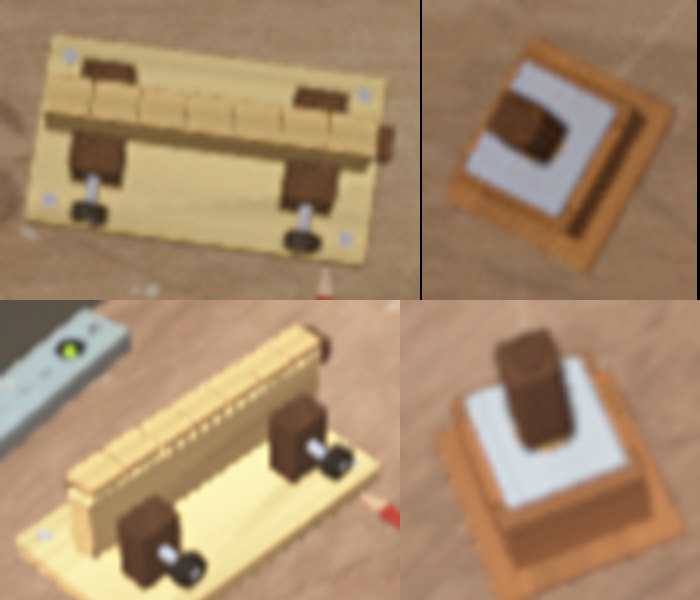

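The crop shows the dark stop block at the right end of the lipping, near (336,186) in the top view. The knobs point down in the picture, toward the robot. The roller stands upright in its rest, with the light shoulder plate clearly visible.

```bash
python3 - <<'E'
from h import *
im={n:cv2.imread(f"pics/{n}0.png") for n in("top","scene")}
win={"top":(185,245,145,200),"scene":(270,330,175,235)}
for n in im:
    a,b,c,d=win[n];w=im[n][a:b,c:d]; hsv=cv2.cvtColor(w,cv2.COLOR_BGR2HSV)
    m=((hsv[...,1]<70)&(hsv[...,2]>120)).astype(np.uint8)
    ct=max(cv2.findContours(m,cv2.RETR_EXTERNAL,cv2.CHAIN_APPROX_NONE)[0],key=cv2.contourArea)[:,0]+[c,a]
    P=onz(n,ct,.050)[:,:2]*1000
    h=cv2.convexHull(P.astype(np.float32)); rc=cv2.minAreaRect(h); print(n,m.sum(),rc)
    print(cv2.boxPoints(rc))
A1=lambda p:np.array(p)/4+[240,150]-.4
base=onz("top",A1([[52,37],[385,78],[362,263],[25,217]]),.015)
print("base",base,np.linalg.norm(np.diff(base,axis=0),axis=1),base.mean(0))
# lipping top corners: open end far, near; stop end far, near
for z in(.1,.105):
  L=onz("top",A1([[52,75],[48,112],[380,115],[372,157]]),z);print("lip top",L)
  S=onz("scene",np.array([[68,472],[95,492],[305,324],[324,345]])/4+[215,85]-.4,z);print("lip scene",S)
E
```

```text
top 390 ((480.3991394042969, 287.4404296875), (57.080326080322266, 65.25198364257812), 64.01887512207031)
[[438.56763 276.0772 ]
 [497.22516 247.49194]
 [522.23065 298.80365]
 [463.57312 327.38892]]
scene 465 ((480.111572265625, 289.2965393066406), (57.20301055908203, 67.9517822265625), 63.67828369140625)
[[436.97614 278.72577]
 [497.88257 248.5952 ]
 [523.247   299.8673 ]
 [462.34058 329.99786]]
base [[ 0.63854005  0.07453514  0.015     ]
 [ 0.61322615 -0.15218129  0.015     ]
 [ 0.48556905 -0.13632182  0.015     ]
 [ 0.51300201  0.08909916  0.015     ]] [0.22812526 0.12863848 0.22708409] [ 0.56258431 -0.0312172   0.015     ]
lip top [[ 0.58804837  0.06814349  0.1       ]
 [ 0.56383636  0.06998795  0.1       ]
 [ 0.56528334 -0.13934549  0.1       ]
 [ 0.53803907 -0.134224    0.1       ]]
lip scene [[ 0.59239681  0.06402125  0.1       ]
 [ 0.56676926  0.06707248  0.1       ]
 [ 0.56109091 -0.14751994  0.1       ]
 [ 0.53721287 -0.13714721  0.1       ]]
lip top [[ 0.58665603  0.06781211  0.105     ]
 [ 0.56254683  0.06964874  0.105     ]
 [ 0.56398766 -0.13879576  0.105     ]
 [ 0.53685909 -0.13369602  0.105     ]]
lip scene [[ 0.58862674  0.06762795  0.105     ]
 [ 0.56316961  0.07065888  0.105     ]
 [ 0.55752903 -0.14250641  0.105     ]
 [ 0.53380978 -0.13220267  0.105     ]]
```

Emit:
arm_command(
  targets=[
    [[0.024, 0.03, 0.0, 1.3, 0.0854], [0.024, 0.03, 0.0, 1.3, 0.0854], [0.024, 0.03, 0.0, 1.3, 0.0854], [0.024, 0.03, 0.0, 1.3, 0.0854], [0.024, 0.03, 0.0, 1.3, 0.0854], [0.024, 0.03, 0.0, 1.3, 0.0854], [0.024, 0.03, 0.0, 1.3, 0.0854], [0.024, 0.03, 0.0, 1.3, 0.0854], [0.024, 0.03, 0.0, 1.3, 0.0854], [0.024, 0.03, 0.0, 1.3, 0.0854]],
  ],
)

```text
time: 0.93
tcp_pos: [0.4411, -0.2373, 0.1921]
tool_rot: [0.733, 0.68, -0.0, -0.0]
contact_force: [0.2, -1.3, -0.1]
grip_width: 1.003
grasp_force: 0.0
```

Emit:
arm_command(
  targets=[
    [[0.004, 0.036, 0.0, 1.3, 0.0854], [0.004, 0.036, 0.0, 1.3, 0.0854], [0.004, 0.036, 0.0, 1.3, 0.0854], [0.004, 0.036, 0.0, 1.3, 0.0854], [0.004, 0.036, 0.0, 1.3, 0.0854], [0.004, 0.036, 0.0, 1.3, 0.0854], [0.004, 0.036, 0.0, 1.3, 0.0854], [0.004, 0.036, 0.0, 1.3, 0.0854], [0.004, 0.036, 0.0, 1.3, 0.0854], [0.004, 0.036, 0.0, 1.3, 0.0854]],
  ],
)

```text
time: 1.77
tcp_pos: [0.4801, 0.1227, 0.1921]
tool_rot: [0.253, 0.967, -0.0, -0.0]
contact_force: [0.4, -0.8, 0.9]
grip_width: 0.999
grasp_force: 0.0
```

Emit:
arm_command(
  targets=[
    [[0, 0.033, 0, 0.31, 0.0854], [0, 0.033, 0, 0.31, 0.0854], [0, 0.033, 0, 0, 0.0854], [0, 0.033, 0, 0, 0.0854], [0, 0.0335, 0, 0, 0.0854], [0, 0, -0.035, 0, 0.0854], [0, 0, -0.03, 0, 0.0854], [0, 0, 0, 0, 0.0854]],
  ],
)

```text
time: 2.43
tcp_pos: [0.4784, 0.2853, 0.1226]
tool_rot: [0.229, 0.973, -0.003, -0.002]
contact_force: [-0.5, 0.0, -1.0]
grip_width: 1.003
grasp_force: 0.0
```

```bash
python3 - <<'E'
from h import *
s=r.read_state();print(s["tcp_pos"],s["tool_rot"],s["contact_force"],s["q"])
a=r.read_camera("scene");b=r.read_camera("top")
im=np.hstack([cv2.resize(a[220:340,150:260],None,fx=3.6,fy=3.6),cv2.resize(b[150:270,120:230],None,fx=3.6,fy=3.6)])
cv2.imwrite("pics/g1.png",im)
E
```

```text
[0.47836324 0.28532036 0.12263744] [ 0.22881125  0.9734645  -0.00266325 -0.00227899] [-0.54662934  0.00926945 -1.04887582] [-0.3236303   0.81481344 -0.53624301  1.62299828  0.51395229  0.85578229
  0.04101061]
```

View pics/g1.png

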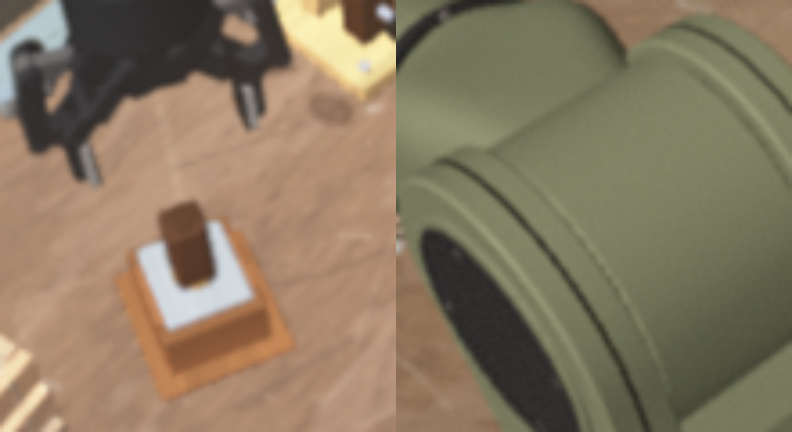

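The scene crop shows the open fingers, tips near (90,180) and (250,120), above the handle top near (185,213). The arm blocks the top view. I'll check this by projecting the known points.

```bash
python3 - <<'E'
from h import *
s=r.read_state();t=s["tcp_pos"];Rt=R.from_quat(s["tool_rot"]);print(t,Rt.as_matrix().round(3))
f=lambda P:((proj("scene",P)-[150,220])*3.6).round()
for b in(0,.013):
  print("tips",f([t+Rt.apply([0,y,-b]) for y in(-.05,.05,0)]))
print("handle",f([[.4803,.2882,.108],[.4803,.2882,.05]]))
E
```

```text
[0.48013556 0.28636765 0.12748781] [[-0.895  0.447 -0.001]
 [ 0.447  0.895 -0.001]
 [ 0.001 -0.001 -1.   ]]
tips [[258. 165.]
 [ 97. 225.]
 [179. 195.]]
tips [[256. 152.]
 [ 93. 211.]
 [176. 181.]]
handle [[181. 216.]
 [193. 271.]]
```

Emit:
arm_command(
  targets=[
    [[0, 0, -0.02, 0, 0.0854], [0, 0, -0.02, 0, 0.0854], [0, 0, -0.012, 0, 0.0854], [0, 0, 0, 0, 0.0854], [0, 0, 0, 0, 0.0854], [0, 0, 0, 0, 0.0854]],
  ],
)

```text
time: 3.03
tcp_pos: [0.4811, 0.2869, 0.077]
tool_rot: [0.23, 0.973, 0.001, 0.001]
contact_force: [-0.1, -0.1, 0.1]
grip_width: 0.999
grasp_force: 0.0
```

```bash
python3 - <<'E'
from h import *
s=r.read_state();print(s["tcp_pos"],s["tool_rot"],s["contact_force"])
a=r.read_camera("scene")
cv2.imwrite("pics/g2.png",cv2.resize(a[220:340,150:260],None,fx=4,fy=4))
E
```

```text
[0.4810978  0.28693041 0.07702334] [2.29578188e-01 9.73289596e-01 7.77239316e-04 7.83321987e-04] [-0.06747169 -0.08417832  0.0731749 ]
```

View pics/g2.png

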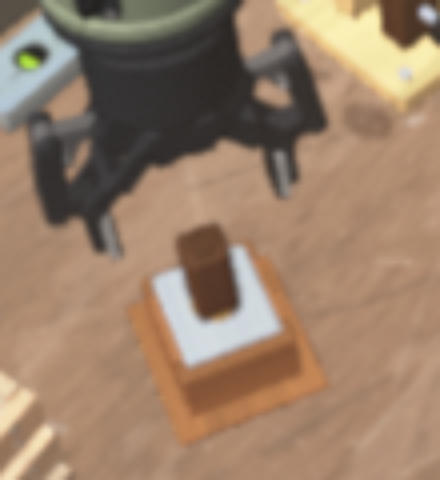

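The scene crop shows fingertips at about (112,253) and (283,193), with the handle top at (203,240), at 4x. The tips look higher than I expected, so I'll check by ray casting.

```bash
python3 - <<'E'
from h import *
t=np.array([[112,253],[283,193]])/4+[150,220]
for z in(.077,.09,.10,.11,.12):
  P=onz("scene",t,z);print(z,P.round(4).tolist(),P.mean(0).round(4),np.linalg.norm(P[0]-P[1]).round(4), np.degrees(np.arctan2(*(P[0]-P[1])[[1,0]])).round(1))
h=onz("scene",np.array([[203,240]])/4+[150,220],.108);print(h)
s=r.read_state();print(s["tcp_pos"],s["contact_force"])
E
```

```text
0.077 [[0.532, 0.3121, 0.077], [0.4854, 0.2225, 0.077]] [0.5087 0.2673 0.077 ] 0.101 62.5
0.09 [[0.5235, 0.317, 0.09], [0.4777, 0.2289, 0.09]] [0.5006 0.273  0.09  ] 0.0993 62.5
0.1 [[0.517, 0.3208, 0.1], [0.4717, 0.2339, 0.1]] [0.4944 0.2774 0.1   ] 0.098 62.5
0.11 [[0.5105, 0.3246, 0.11], [0.4658, 0.2388, 0.11]] [0.4881 0.2817 0.11  ] 0.0967 62.5
0.12 [[0.5039, 0.3284, 0.12], [0.4599, 0.2438, 0.12]] [0.4819 0.2861 0.12  ] 0.0954 62.5
[[0.47939313 0.28747473 0.108     ]]
[0.48103058 0.28688098 0.0768481 ] [ 0.11474787 -0.69874638  0.06878974]
```

Emit:
arm_command(
  targets=[
    [[0, 0.001, -0.012, 0, 0.0854], [0, 0, -0.003, 0, 0.0854], [0, 0, 0, 0, 0.0854], [0, 0, 0, 0, 0.05], [0, 0, 0, 0, 0.05], [0, 0, 0, 0, 0.05]],
  ],
)

```text
time: 3.58
tcp_pos: [0.4804, 0.2876, 0.0604]
tool_rot: [0.229, 0.973, 0.0, 0.0]
contact_force: [0.8, -0.5, -0.0]
grip_width: 0.606
grasp_force: 0.0
```

```bash
python3 - <<'E'
from h import *
s=r.read_state();print(s["tcp_pos"],s["grip_width"],s["contact_force"])
a=r.read_camera("scene")
cv2.imwrite("pics/g3.png",cv2.resize(a[220:340,150:260],None,fx=4,fy=4))
E
```

```text
[0.4803678  0.28762769 0.06040505] 0.6063176233869146 [ 0.82091838 -0.47637454 -0.00539676]
```

View pics/g3.png

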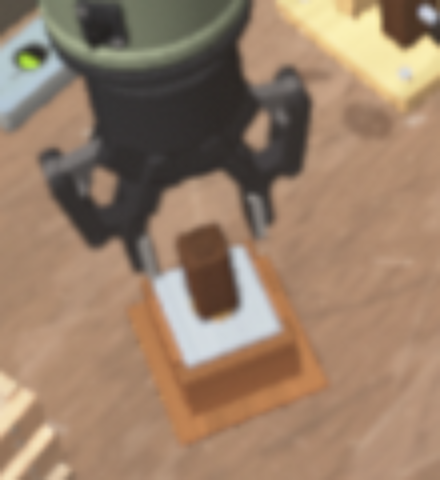

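The tips, near (150,275) and (260,238) at 4x, straddle the handle. They are higher on it than the TCP reading implies. I'll close here and see.

Emit:
arm_command(
  targets=[
    [[0, 0, 0, 0, 0.02], [0, 0, 0, 0, 0.02], [0, 0, 0, 0, 0.02], [0, 0, 0, 0, 0.02], [0, 0, 0, 0, 0.02]],
  ],
)

```text
time: 4.05
tcp_pos: [0.4804, 0.2878, 0.0605]
tool_rot: [0.229, 0.973, 0.0, 0.0]
contact_force: [-0.8, 0.4, 5.3]
grip_width: 0.279
grasp_force: 58.9
```

```bash
python3 - <<'E'
from h import *
s=r.read_state();print(s["tcp_pos"],s["grip_width"],s["grasp_force"],s["contact_force"])
a=r.read_camera("scene")
cv2.imwrite("pics/g4.png",cv2.resize(a[230:320,160:250],None,fx=6,fy=6,interpolation=cv2.INTER_CUBIC))
E
```

```text
[0.48044907 0.2877793  0.06051457] 0.2792175737859675 58.919352293014526 [-0.76253225  0.36933095  5.28239242]
```

View pics/g4.png

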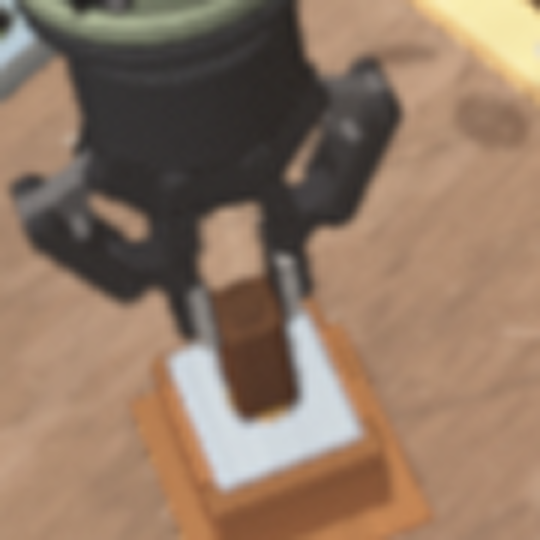

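The fingers hold the handle only by its upper 15 mm or so: the tips are near (210,348) and (295,310), the handle top at (245,300). I'll open a little, go lower while watching the force, and regrip.

Emit:
arm_command(
  targets=[
    [[0, 0, 0, 0, 0.05], [0, 0, 0, 0, 0.05], [0, 0, 0, 0, 0.05], [0, 0, -0.004, 0, 0.05], [0, 0, 0, 0, 0.05]],
  ],
)

```text
time: 4.52
tcp_pos: [0.4801, 0.2873, 0.0555]
tool_rot: [0.229, 0.973, -0.0, -0.0]
contact_force: [0.1, -1.0, -0.4]
grip_width: 0.588
grasp_force: 0.0
```

Emit:
arm_command(
  targets=[
    [[0, 0, -0.003, 0, 0.05], [0, 0, 0, 0, 0.05], [0, 0, 0, 0, 0.05]],
  ],
)

```text
time: 4.77
tcp_pos: [0.4802, 0.2875, 0.053]
tool_rot: [0.229, 0.973, -0.0, -0.0]
contact_force: [-0.1, -0.0, -0.2]
grip_width: 0.586
grasp_force: 0.0
```

Emit:
arm_command(
  targets=[
    [[0, 0, -0.002, 0, 0.05], [0, 0, 0, 0, 0.05], [0, 0, 0, 0, 0.05]],
  ],
)

```text
time: 5.02
tcp_pos: [0.4803, 0.2875, 0.0511]
tool_rot: [0.229, 0.973, -0.0, -0.0]
contact_force: [0.1, -0.2, -0.8]
grip_width: 0.587
grasp_force: 0.0
```

Emit:
arm_command(
  targets=[
    [[0, 0, -0.003, 0, 0.05], [0, 0, 0, 0, 0.05], [0, 0, -0.002, 0, 0.05], [0, 0, 0, 0, 0.05]],
  ],
)

```text
time: 5.35
tcp_pos: [0.4802, 0.2875, 0.0458]
tool_rot: [0.229, 0.973, -0.0, -0.0]
contact_force: [-0.3, 0.5, -0.3]
grip_width: 0.584
grasp_force: 0.0
```

Emit:
arm_command(
  targets=[
    [[0, 0, -0.003, 0, 0.05], [0, 0, 0, 0, 0.05], [0, 0, -0.001, 0, 0.05], [0, 0, 0, 0, 0.05]],
  ],
)

```text
time: 5.68
tcp_pos: [0.4802, 0.2875, 0.042]
tool_rot: [0.229, 0.973, -0.0, -0.0]
contact_force: [-0.4, 0.1, -0.4]
grip_width: 0.584
grasp_force: 0.0
```

Emit:
arm_command(
  targets=[
    [[0, 0, -0.002, 0, 0.05], [0, 0, 0, 0, 0.05], [0, 0, -0.001, 0, 0.05], [0, 0, 0, 0, 0.05]],
  ],
)

```text
time: 6.02
tcp_pos: [0.4803, 0.2875, 0.039]
tool_rot: [0.229, 0.973, -0.0, -0.0]
contact_force: [-0.0, -0.9, -0.7]
grip_width: 0.588
grasp_force: 0.0
```

Emit:
arm_command(
  targets=[
    [[0, 0, -0.002, 0, 0.05], [0, 0, 0, 0, 0.05], [0, 0, -0.001, 0, 0.05], [0, 0, 0, 0, 0.05]],
  ],
)

```text
time: 6.35
tcp_pos: [0.4802, 0.2875, 0.036]
tool_rot: [0.229, 0.973, -0.0, -0.0]
contact_force: [-0.7, -0.0, -0.4]
grip_width: 0.589
grasp_force: 0.0
```

```bash
python3 - <<'E'
from h import *
s=r.read_state();print(s["tcp_pos"],s["grip_width"],s["grasp_force"],s["contact_force"])
a=r.read_camera("scene")
cv2.imwrite("pics/g5.png",cv2.resize(a[230:320,160:250],None,fx=6,fy=6,interpolation=cv2.INTER_CUBIC))
E
```

```text
[0.48023543 0.28752506 0.03602241] 0.5892546312303502 0.0 [-0.6516483  -0.03342184 -0.36005879]
```

View pics/g5.png

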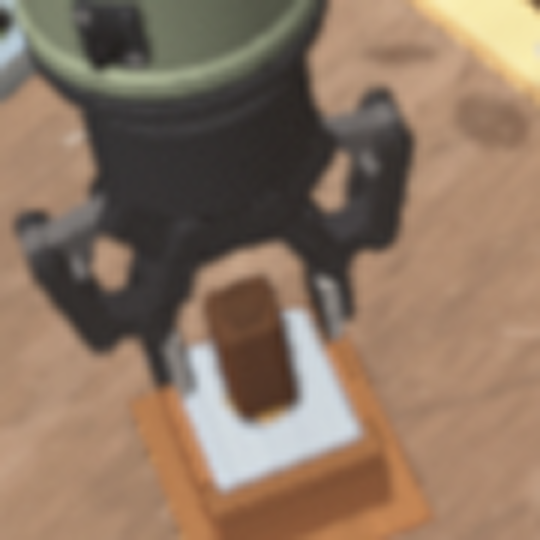

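The tips, near (188,390) and (335,335), are about half way down the handle with no contact felt. The real fingertips therefore sit about 30 mm above the TCP reading. I'll go a bit lower and grip.

Emit:
arm_command(
  targets=[
    [[0, 0, -0.003, 0, 0.05], [0, 0, 0, 0, 0.05], [0, 0, -0.002, 0, 0.05], [0, 0, 0, 0, 0.05]],
  ],
)

```text
time: 6.73
tcp_pos: [0.4802, 0.2875, 0.0308]
tool_rot: [0.229, 0.973, -0.0, -0.0]
contact_force: [0.4, 0.2, -0.4]
grip_width: 0.586
grasp_force: 0.0
```

Emit:
arm_command(
  targets=[
    [[0, 0, -0.002, 0, 0.05], [0, 0, 0, 0, 0.05], [0, 0, 0, 0, 0.02], [0, 0, 0, 0, 0.02], [0, 0, 0, 0, 0.02], [0, 0, 0, 0, 0.02], [0, 0, 0, 0, 0.02]],
  ],
)

```text
time: 7.32
tcp_pos: [0.4804, 0.2876, 0.0293]
tool_rot: [0.229, 0.973, 0.0, 0.0]
contact_force: [-0.0, -0.3, 3.4]
grip_width: 0.296
grasp_force: 59.0
```

Emit:
arm_command(
  targets=[
    [[0, 0, 0.01, 0, 0.02], [0, 0, 0.02, 0, 0.02], [0, 0, 0.02, 0, 0.02], [0, 0, 0.025, 0, 0.02], [0, 0, 0.025, 0, 0.02], [0, 0, 0.025, 0, 0.02], [0, 0, 0, 0, 0.02], [0, 0, 0, 0, 0.02]],
  ],
)

```text
time: 7.98
tcp_pos: [0.4805, 0.2876, 0.1554]
tool_rot: [0.229, 0.973, 0.001, 0.001]
contact_force: [-0.6, -0.2, -4.4]
grip_width: 0.296
grasp_force: 59.7
```

Emit:
arm_command(
  targets=[
    [[0.005, -0.03, 0, 0.4, 0.02], [0.005, -0.03, 0, 0.5, 0.02], [0.005, -0.03, 0, 0.5, 0.02], [0.005, -0.03, 0, 0.5, 0.02], [0.005, -0.03, 0, 0.5, 0.02], [0.005, -0.03, 0, 0.5, 0.02], [0.005, -0.03, 0, 0.5, 0.02], [0.005, -0.03, 0, 0.5, 0.02], [0.005, -0.03, 0, 0, 0.02], [0.005, -0.03, 0, 0, 0.02]],
  ],
)

```text
time: 8.82
tcp_pos: [0.5297, -0.0141, 0.1533]
tool_rot: [0.061, 0.998, -0.0, -0.001]
contact_force: [0.5, 0.4, -2.4]
grip_width: 0.298
grasp_force: 60.0
```

Emit:
arm_command(
  targets=[
    [[0.005, -0.03, 0, 0, 0.02], [0.005, -0.03, 0, 0, 0.02], [0.005, -0.03, 0, 0, 0.02], [0.0055, -0.0275, 0, 0, 0.02], [0, 0, 0, 0, 0.02], [0, 0, 0, 0, 0.02], [0, 0, 0, 0, 0.02], [0, 0, 0, 0, 0.02]],
  ],
)

```text
time: 9.48
tcp_pos: [0.5506, -0.1289, 0.1539]
tool_rot: [0.06, 0.998, 0.0, -0.0]
contact_force: [-0.3, 1.4, -3.1]
grip_width: 0.297
grasp_force: 60.2
```

```bash
python3 - <<'E'
from h import *
s=r.read_state();print(s["tcp_pos"],s["grip_width"],s["contact_force"],s["ft_torque"])
y=R.from_quat(s["tool_rot"]).as_matrix()[:,1];print(np.degrees(np.arctan2(y[1],y[0])))
a=r.read_camera("scene")
cv2.imwrite("pics/s1.png",cv2.resize(a[120:250,200:330],None,fx=4.5,fy=4.5,interpolation=cv2.INTER_CUBIC))
E
```

```text
[ 0.55055307 -0.12887359  0.15388548] 0.2969363003014077 [-0.34107575  1.3739657  -3.09763872] [-0.04169173  0.02175557  0.01904779]
83.07287831380177
```

View pics/s1.png

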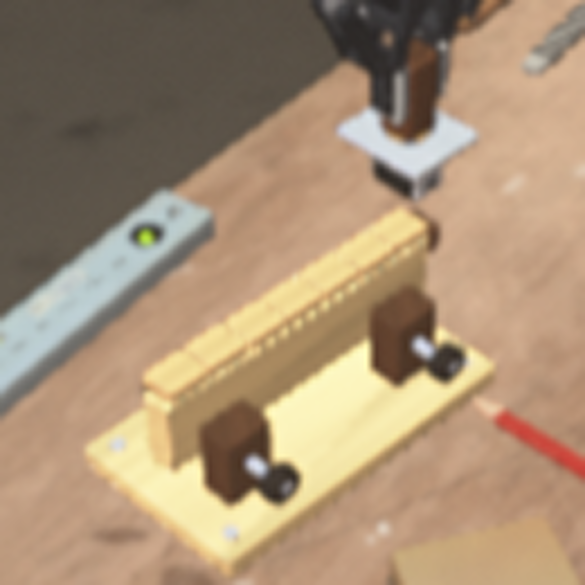

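The picture shows the roller, upright, held over the stop end of the lipping. Its wheel bottom is near (405,195), above the lipping end at (405,215). Now I'll descend by feel.

Emit:
arm_command(
  targets=[
    [[0.0004, -0.0009, -0.008, 0, 0.02], [0, 0, -0.005, 0, 0.02], [0, 0, -0.001, 0, 0.02], [0, 0, 0, 0, 0.02]],
  ],
)

```text
time: 9.87
tcp_pos: [0.5509, -0.1307, 0.1396]
tool_rot: [0.061, 0.998, -0.0, -0.0]
contact_force: [0.5, 1.0, -2.6]
grip_width: 0.305
grasp_force: 60.2
```

Emit:
arm_command(
  targets=[
    [[0, 0, -0.0015, 0, 0.02], [0, 0, 0, 0, 0.02], [0, 0, -0.0015, 0, 0.02], [0, 0, 0, 0, 0.02]],
  ],
)

```text
time: 10.2
tcp_pos: [0.5511, -0.1309, 0.137]
tool_rot: [0.061, 0.998, -0.0, -0.0]
contact_force: [-0.5, 0.6, -3.6]
grip_width: 0.296
grasp_force: 60.2
```

Emit:
arm_command(
  targets=[
    [[0, 0, -0.0015, 0, 0.02], [0, 0, 0, 0, 0.02], [0, 0, -0.0015, 0, 0.02], [0, 0, 0, 0, 0.02]],
  ],
)

```text
time: 10.53
tcp_pos: [0.5511, -0.1308, 0.1339]
tool_rot: [0.061, 0.998, -0.0, -0.0]
contact_force: [0.3, -0.4, -3.1]
grip_width: 0.297
grasp_force: 60.2
```

Emit:
arm_command(
  targets=[
    [[0, 0, -0.0015, 0, 0.02], [0, 0, 0, 0, 0.02], [0, 0, -0.0015, 0, 0.02], [0, 0, 0, 0, 0.02]],
  ],
)

```text
time: 10.87
tcp_pos: [0.5511, -0.1308, 0.1309]
tool_rot: [0.061, 0.998, -0.0, -0.0]
contact_force: [-1.6, 1.2, -2.6]
grip_width: 0.297
grasp_force: 60.2
```

Emit:
arm_command(
  targets=[
    [[0, 0, -0.0015, 0, 0.02], [0, 0, 0, 0, 0.02], [0, 0, -0.0015, 0, 0.02], [0, 0, 0, 0, 0.02]],
  ],
)

```text
time: 11.2
tcp_pos: [0.5513, -0.1308, 0.1281]
tool_rot: [0.061, 0.998, -0.0, 0.0]
contact_force: [0.1, 1.0, 0.5]
grip_width: 0.297
grasp_force: 60.8
```

Emit:
arm_command(
  targets=[
    [[0, 0, -0.0015, 0, 0.02], [0, 0, 0, 0, 0.02], [0, 0, -0.001, 0, 0.02], [0, 0, 0, 0, 0.02]],
  ],
)

```text
time: 11.53
tcp_pos: [0.5512, -0.1308, 0.1256]
tool_rot: [0.061, 0.998, -0.0, 0.0]
contact_force: [1.7, 1.0, 1.6]
grip_width: 0.297
grasp_force: 60.8
```

Emit:
arm_command(
  targets=[
    [[0, 0, -0.0006, 0, 0.02], [0, 0, 0, 0, 0.02]],
  ],
)

```text
time: 11.7
tcp_pos: [0.5514, -0.1308, 0.1253]
tool_rot: [0.061, 0.998, -0.0, 0.0]
contact_force: [-1.2, 0.0, 5.1]
grip_width: 0.297
grasp_force: 61.6
```

Emit:
arm_command(
  targets=[
    [[0, 0, -0.0005, 0, 0.02], [0, 0, 0, 0, 0.02]],
  ],
)

```text
time: 11.87
tcp_pos: [0.5515, -0.1308, 0.1251]
tool_rot: [0.061, 0.998, -0.0, 0.0]
contact_force: [-1.5, -0.7, 10.9]
grip_width: 0.3
grasp_force: 62.4
```

Emit:
arm_command(
  targets=[
    [[0.0003, 0.0025, 0, 0, 0.02], [0.0003, 0.0025, 0, 0, 0.02], [0.0003, 0.0025, 0, 0, 0.02], [0.0003, 0.0025, 0, 0, 0.02], [0, 0, 0, 0, 0.02]],
  ],
)

```text
time: 12.28
tcp_pos: [0.5528, -0.1204, 0.1253]
tool_rot: [0.061, 0.998, -0.0, 0.001]
contact_force: [-2.3, 1.1, 13.8]
grip_width: 0.301
grasp_force: 62.3
```

Emit:
arm_command(
  targets=[
    [[0.0003, 0.0025, 0.0001, 0, 0.02], [0.0003, 0.0025, 0.0001, 0, 0.02], [0.0003, 0.0025, 0.0001, 0, 0.02], [0.0003, 0.0025, 0, 0, 0.02], [0, 0, 0, 0, 0.02]],
  ],
)

```text
time: 12.7
tcp_pos: [0.5539, -0.1107, 0.1255]
tool_rot: [0.061, 0.998, -0.0, 0.0]
contact_force: [-2.0, -1.0, 11.8]
grip_width: 0.295
grasp_force: 62.2
```

Emit:
arm_command(
  targets=[
    [[0.0003, 0.0025, 0.0001, 0, 0.02], [0.0003, 0.0025, 0, 0, 0.02], [0.0003, 0.0025, 0.0001, 0, 0.02], [0.0003, 0.0025, 0, 0, 0.02], [0, 0, 0, 0, 0.02]],
  ],
)

```text
time: 13.12
tcp_pos: [0.5551, -0.1003, 0.1256]
tool_rot: [0.061, 0.998, 0.0, 0.0]
contact_force: [-1.7, 0.8, 9.7]
grip_width: 0.297
grasp_force: 62.0
```

```bash
python3 - <<'E'
from plant import r
s=r.read_state();print(s["tcp_pos"],s["contact_force"],s["ft_torque"])
E
```

```text
[ 0.55513584 -0.10031864  0.12564836] [-1.69423075  0.84084007  9.67187263] [0.15597621 0.37383425 0.04756184]
```

Emit:
arm_command(
  targets=[
    [[0.0003, 0.0025, 0, 0, 0.02], [0.0003, 0.0025, 0, 0, 0.02], [0.0003, 0.0025, 0, 0, 0.02], [0.0003, 0.0025, 0, 0, 0.02], [0.0003, 0.0025, 0.0001, 0, 0.02], [0, 0, 0, 0, 0.02]],
  ],
)

```text
time: 13.62
tcp_pos: [0.5567, -0.0878, 0.1258]
tool_rot: [0.061, 0.998, 0.0, 0.001]
contact_force: [-1.5, 1.2, 12.9]
grip_width: 0.296
grasp_force: 62.2
```

Emit:
arm_command(
  targets=[
    [[0.0003, 0.0025, 0, 0, 0.02], [0.0003, 0.0025, 0.0001, 0, 0.02], [0.0003, 0.0025, 0, 0, 0.02], [0.0003, 0.0025, 0.0001, 0, 0.02], [0.0003, 0.0025, 0, 0, 0.02], [0, 0, 0, 0, 0.02]],
  ],
)

```text
time: 14.12
tcp_pos: [0.5582, -0.0753, 0.126]
tool_rot: [0.061, 0.998, 0.0, 0.001]
contact_force: [-1.0, 0.6, 10.8]
grip_width: 0.3
grasp_force: 62.1
```

Emit:
arm_command(
  targets=[
    [[0.0003, 0.0025, 0.0001, 0, 0.02], [0.0003, 0.0025, 0, 0, 0.02], [0.0003, 0.0025, 0, 0, 0.02], [0.0003, 0.0025, 0.0001, 0, 0.02], [0, 0, 0, 0, 0.02]],
  ],
)

```text
time: 14.53
tcp_pos: [0.5594, -0.0653, 0.1262]
tool_rot: [0.061, 0.998, 0.0, 0.001]
contact_force: [-0.8, 0.5, 10.7]
grip_width: 0.293
grasp_force: 62.0
```

Emit:
arm_command(
  targets=[
    [[0.0003, 0.0025, 0, 0, 0.02], [0.0003, 0.0025, 0.0001, 0, 0.02], [0.0003, 0.0025, 0, 0, 0.02], [0.0003, 0.0025, 0.0001, 0, 0.02], [0.0003, 0.0025, 0, 0, 0.02], [0, 0, 0, 0, 0.02]],
  ],
)

```text
time: 15.03
tcp_pos: [0.5608, -0.0534, 0.1263]
tool_rot: [0.061, 0.998, -0.0, 0.001]
contact_force: [-1.1, -1.1, 11.3]
grip_width: 0.298
grasp_force: 62.2
```

Emit:
arm_command(
  targets=[
    [[0.0003, 0.0025, 0, 0, 0.02], [0.0003, 0.0025, 0.0001, 0, 0.02], [0.0003, 0.0025, 0, 0, 0.02], [0.0003, 0.0025, 0.0001, 0, 0.02], [0.0003, 0.0025, 0, 0, 0.02], [0, 0, 0, 0, 0.02]],
  ],
)

```text
time: 15.53
tcp_pos: [0.5624, -0.0403, 0.1265]
tool_rot: [0.061, 0.998, 0.0, 0.001]
contact_force: [-0.5, -0.2, 9.7]
grip_width: 0.299
grasp_force: 61.9
```

Emit:
arm_command(
  targets=[
    [[0.0003, 0.0025, 0, 0, 0.02], [0.0003, 0.0025, 0, 0, 0.02], [0.0003, 0.0025, 0, 0, 0.02], [0.0003, 0.0025, 0.0001, 0, 0.02], [0.0003, 0.0025, 0, 0, 0.02], [0, 0, 0, 0, 0.02]],
  ],
)

```text
time: 16.03
tcp_pos: [0.5639, -0.0277, 0.1267]
tool_rot: [0.061, 0.998, 0.0, 0.001]
contact_force: [-0.5, 0.4, 10.9]
grip_width: 0.294
grasp_force: 62.1
```

Emit:
arm_command(
  targets=[
    [[0.0003, 0.0025, 0, 0, 0.02], [0.0003, 0.0025, 0.0001, 0, 0.02], [0.0003, 0.0025, 0, 0, 0.02], [0.0003, 0.0025, 0.0001, 0, 0.02], [0.0003, 0.0025, 0, 0, 0.02], [0, 0, 0, 0, 0.02]],
  ],
)

```text
time: 16.53
tcp_pos: [0.5654, -0.0153, 0.1268]
tool_rot: [0.061, 0.998, 0.0, 0.001]
contact_force: [-0.6, 0.2, 9.7]
grip_width: 0.298
grasp_force: 61.9
```

Emit:
arm_command(
  targets=[
    [[0.0003, 0.0025, 0, 0, 0.02], [0.0003, 0.0025, 0, 0, 0.02], [0.0003, 0.0025, 0, 0, 0.02], [0.0003, 0.0025, 0.0001, 0, 0.02], [0.0002, 0.0025, 0, 0, 0.02], [0, 0, 0, 0, 0.02]],
  ],
)

```text
time: 17.03
tcp_pos: [0.5669, -0.0027, 0.127]
tool_rot: [0.061, 0.998, 0.0, 0.001]
contact_force: [-0.8, -0.1, 10.7]
grip_width: 0.3
grasp_force: 62.0
```

Emit:
arm_command(
  targets=[
    [[0.0003, 0.0025, 0, 0, 0.02], [0.0003, 0.0025, 0.0001, 0, 0.02], [0.0003, 0.0025, 0, 0, 0.02], [0.0002, 0.0025, 0.0001, 0, 0.02], [0.0003, 0.0025, 0, 0, 0.02], [0, 0, 0, 0, 0.02]],
  ],
)

```text
time: 17.53
tcp_pos: [0.5683, 0.0094, 0.1272]
tool_rot: [0.061, 0.998, -0.0, 0.001]
contact_force: [0.1, -0.5, 9.8]
grip_width: 0.293
grasp_force: 62.0
```

Emit:
arm_command(
  targets=[
    [[0.0003, 0.0025, 0, 0, 0.02], [0.0003, 0.0025, 0, 0, 0.02], [0.0003, 0.0025, 0, 0, 0.02], [0.0002, 0.0025, 0.0001, 0, 0.02], [0.0003, 0.0025, 0, 0, 0.02], [0, 0, 0, 0, 0.02]],
  ],
)

```text
time: 18.03
tcp_pos: [0.5698, 0.0223, 0.1273]
tool_rot: [0.061, 0.998, 0.0, 0.001]
contact_force: [1.2, 0.8, 10.6]
grip_width: 0.297
grasp_force: 61.9
```

Emit:
arm_command(
  targets=[
    [[0.0003, 0.0025, 0, 0, 0.02], [0.0003, 0.0025, 0.0001, 0, 0.02], [0.0003, 0.0025, 0, 0, 0.02], [0.0002, 0.0025, 0.0001, 0, 0.02], [0.0003, 0.0025, 0, 0, 0.02], [0, 0, 0, 0, 0.02]],
  ],
)

```text
time: 18.53
tcp_pos: [0.5712, 0.0342, 0.1275]
tool_rot: [0.061, 0.998, -0.0, 0.001]
contact_force: [-0.2, -2.9, 10.2]
grip_width: 0.295
grasp_force: 62.0
```

Emit:
arm_command(
  targets=[
    [[0.0003, 0.0025, 0, 0, 0.02], [0.0003, 0.0025, 0, 0, 0.02], [0.0003, 0.0025, 0, 0, 0.02], [0.0002, 0.0025, 0.0001, 0, 0.02], [0.0003, 0.0025, 0, 0, 0.02], [0, 0, 0, 0, 0.02]],
  ],
)

```text
time: 19.03
tcp_pos: [0.5727, 0.0473, 0.1276]
tool_rot: [0.061, 0.998, 0.0, 0.001]
contact_force: [1.0, -0.4, 9.4]
grip_width: 0.298
grasp_force: 61.8
```

Emit:
arm_command(
  targets=[
    [[0.0003, 0.0025, 0, 0, 0.02], [0.0003, 0.0025, 0.0001, 0, 0.02], [0.0003, 0.0025, 0, 0, 0.02], [0.0002, 0.0025, 0.0001, 0, 0.02], [0.0003, 0.0025, 0, 0, 0.02], [0, 0, 0, 0, 0.02]],
  ],
)

```text
time: 19.53
tcp_pos: [0.5741, 0.0598, 0.1278]
tool_rot: [0.061, 0.998, 0.0, 0.001]
contact_force: [1.9, -0.8, 8.4]
grip_width: 0.297
grasp_force: 61.7
```

Emit:
arm_command(
  targets=[
    [[0.0002, 0.002, 0, 0, 0.02], [0.0002, 0.002, -0.0001, 0, 0.02], [0.0003, 0.002, 0, 0, 0.02], [0, 0, -0.0001, 0, 0.02], [0, 0, 0, 0, 0.02]],
  ],
)

```text
time: 19.95
tcp_pos: [0.5749, 0.0656, 0.1277]
tool_rot: [0.061, 0.998, 0.0, 0.001]
contact_force: [1.3, 1.2, 11.7]
grip_width: 0.295
grasp_force: 62.1
```

```bash
python3 - <<'E'
from h import *
s=r.read_state();print(s["tcp_pos"],s["contact_force"],s["ft_torque"])
d=s["tcp_pos"][:2]-[.5625,-.0325];print(d@[.1175,.9931],d@[.9931,-.1175])
E
```

```text
[0.57489222 0.0655533  0.1277041 ] [ 1.29762559  1.24123695 11.69800214] [ 0.06621481 -0.44948101  0.00895254]
0.09883281402087152 0.0007854492967184492
```

Emit:
arm_command(
  targets=[
    [[0, 0, 0.004, 0, 0.02], [0, 0, 0.01, 0, 0.02], [0, 0, 0.014, 0, 0.02], [0, 0, 0, 0, 0.02]],
  ],
)

```text
time: 20.28
tcp_pos: [0.5747, 0.0655, 0.1573]
tool_rot: [0.061, 0.998, 0.0, 0.001]
contact_force: [0.3, -0.2, -2.0]
grip_width: 0.293
grasp_force: 60.4
```

Emit:
arm_command(
  targets=[
    [[-0.0118, 0.0278, 0, -0.5, 0.02], [-0.0118, 0.0278, 0, -0.5, 0.02], [-0.0118, 0.0278, 0, -0.5, 0.02], [-0.0118, 0.0278, 0, -0.5, 0.02], [-0.0118, 0.0278, 0, -0.5, 0.02], [-0.0118, 0.0278, 0, -0.5, 0.02], [-0.0118, 0.0277, 0, -0.5, 0.02], [-0.0118, 0.0277, 0, -0.4, 0.02], [0, 0, 0, 0, 0.02], [0, 0, 0, 0, 0.02]],
  ],
)

```text
time: 21.12
tcp_pos: [0.4788, 0.2886, 0.1547]
tool_rot: [0.228, 0.974, -0.0, -0.0]
contact_force: [-0.4, -2.1, -2.5]
grip_width: 0.298
grasp_force: 60.5
```

Emit:
arm_command(
  targets=[
    [[0, 0, 0, 0, 0.02], [0, 0, 0, 0, 0.02], [0, 0, 0, 0, 0.02], [0, 0, 0, 0, 0.02]],
  ],
)

```text
time: 21.45
tcp_pos: [0.4801, 0.2866, 0.1549]
tool_rot: [0.23, 0.973, -0.0, -0.0]
contact_force: [-0.4, 0.3, -2.4]
grip_width: 0.292
grasp_force: 60.5
```

```bash
python3 - <<'E'
from h import *
s=r.read_state();print(s["tcp_pos"],s["grip_width"],s["contact_force"],s["ft_torque"])
y=R.from_quat(s["tool_rot"]).as_matrix()[:,1];print(np.degrees(np.arctan2(y[1],y[0])))
a=r.read_camera("scene");cv2.imwrite("pics/b0.png",a)
A=cv2.resize(a[200:320,150:250],(500,600),interpolation=cv2.INTER_CUBIC)
B=cv2.resize(a[160:245,215:315],(300,255),interpolation=cv2.INTER_CUBIC)
im=np.zeros((600,800,3),np.uint8);im[:,:500]=A;im[:255,500:]=B
cv2.imwrite("pics/b1.png",im)
E
```

```text
[0.48005274 0.28661141 0.154918  ] 0.2923885695316324 [-0.40916292  0.28636773 -2.4079812 ] [-0.00625608 -0.00026698 -0.03579075]
63.423095877175705
```

View pics/b1.png

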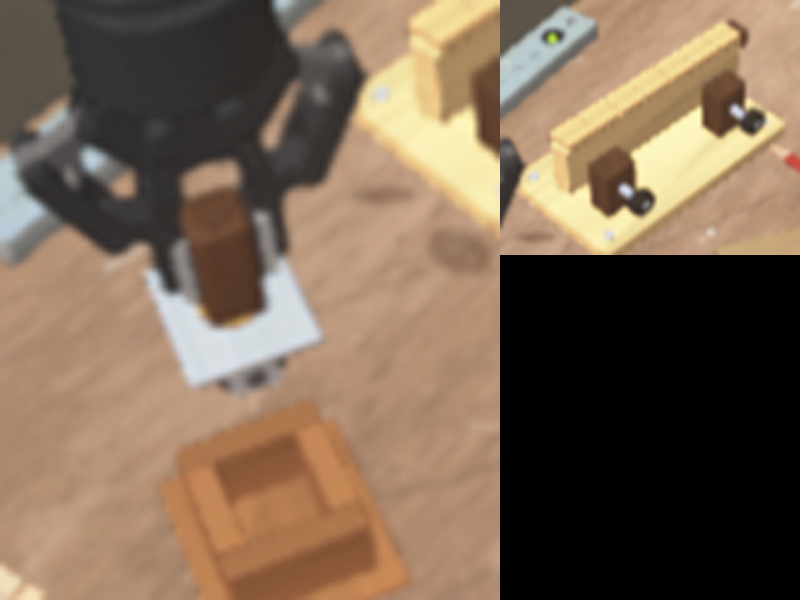

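The picture shows the lipping lying flat with no gap. The roller is upright and square above the empty rest, whose pocket centre is near (270,490). I'll lower it back in.

Emit:
arm_command(
  targets=[
    [[0.0003, 0.001, -0.02, 0, 0.02], [0, 0, -0.02, 0, 0.02], [0, 0, -0.02, 0, 0.02], [0, 0, -0.02, 0, 0.02], [0, 0, 0, 0, 0.02], [0, 0, 0, 0, 0.02]],
  ],
)

```text
time: 22.0
tcp_pos: [0.4798, 0.2881, 0.0749]
tool_rot: [0.229, 0.973, -0.0, -0.0]
contact_force: [0.5, -0.3, -1.8]
grip_width: 0.299
grasp_force: 60.3
```

Emit:
arm_command(
  targets=[
    [[0, 0, -0.01, 0, 0.02], [0, 0, -0.01, 0, 0.02], [0, 0, -0.01, 0, 0.02], [0, 0, -0.007, 0, 0.02], [0, 0, 0, 0, 0.02], [0, 0, 0, 0, 0.02], [0, 0, 0, 0, 0.02]],
  ],
)

```text
time: 22.58
tcp_pos: [0.4801, 0.2885, 0.0382]
tool_rot: [0.229, 0.973, 0.0, 0.0]
contact_force: [-1.1, -0.3, -2.3]
grip_width: 0.3
grasp_force: 60.5
```

Emit:
arm_command(
  targets=[
    [[0, -0.0005, -0.004, 0, 0.02], [0, 0, -0.002, 0, 0.02], [0, 0, -0.001, 0, 0.02], [0, 0, 0, 0, 0.02], [0, 0, 0, 0, 0.02]],
  ],
)

```text
time: 23.0
tcp_pos: [0.48, 0.2878, 0.031]
tool_rot: [0.229, 0.973, -0.0, -0.0]
contact_force: [0.9, 0.9, -3.2]
grip_width: 0.301
grasp_force: 60.5
```

Emit:
arm_command(
  targets=[
    [[0, 0, -0.001, 0, 0.02], [0, 0, 0, 0, 0.02], [0, 0, 0, 0, 0.02]],
  ],
)

```text
time: 23.25
tcp_pos: [0.48, 0.2879, 0.03]
tool_rot: [0.229, 0.973, -0.0, -0.0]
contact_force: [0.2, 0.4, -2.5]
grip_width: 0.299
grasp_force: 60.5
```

Emit:
arm_command(
  targets=[
    [[0, 0, -0.0008, 0, 0.02], [0, 0, 0, 0, 0.02], [0, 0, 0, 0, 0.02]],
  ],
)

```text
time: 23.5
tcp_pos: [0.4801, 0.2879, 0.0293]
tool_rot: [0.229, 0.973, 0.0, 0.0]
contact_force: [-0.5, -0.1, 1.4]
grip_width: 0.293
grasp_force: 60.8
```

Seated at the original height. Next I release, rise clear of the handle, and check.

Emit:
arm_command(
  targets=[
    [[0, 0, 0, 0, 0.03], [0, 0, 0, 0, 0.045], [0, 0, 0, 0, 0.05], [0, 0, 0, 0, 0.05], [0, 0, 0.01, 0, 0.05], [0, 0, 0.02, 0, 0.055], [0, 0, 0.03, 0, 0.06], [0, 0, 0.03, 0, 0.07], [0, 0, 0.03, 0, 0.08], [0, 0, 0.02, 0, 0.08]],
  ],
)

```text
time: 24.33
tcp_pos: [0.4801, 0.2883, 0.1726]
tool_rot: [0.229, 0.973, 0.001, 0.001]
contact_force: [-0.2, 0.2, -0.1]
grip_width: 0.937
grasp_force: 0.0
```

Emit:
arm_command(
  targets=[
    [[-0.02, -0.02, 0.02, 0, 0.08], [-0.03, -0.02, 0.02, 0, 0.08], [0, 0, 0, 0, 0.08], [0, 0, 0, 0, 0.08], [0, 0, 0, 0, 0.08]],
  ],
)

```text
time: 24.75
tcp_pos: [0.4303, 0.248, 0.2097]
tool_rot: [0.229, 0.973, 0.0, 0.0]
contact_force: [-0.7, 0.3, 0.5]
grip_width: 0.936
grasp_force: 0.0
```

```bash
python3 - <<'E'
from h import *
s=r.read_state();print(s["tcp_pos"],s["grip_width"],s["contact_force"])
n="scene";a=r.read_camera(n);cv2.imwrite("pics/e0.png",a)
w=a[270:330,175:235];hsv=cv2.cvtColor(w,cv2.COLOR_BGR2HSV)
m=((hsv[...,1]<70)&(hsv[...,2]>120)).astype(np.uint8)
ct=max(cv2.findContours(m,cv2.RETR_EXTERNAL,cv2.CHAIN_APPROX_NONE)[0],key=cv2.contourArea)[:,0]+[175,270]
print(m.sum(),cv2.minAreaRect((onz(n,ct,.050)[:,:2]*1000).astype(np.float32)))
b=cv2.imread("pics/scene0.png");d=cv2.absdiff(a,b).max(2)>40
print("changed px near tin/pencil/cutout/block/stick:",[int(d[y0:y1,x0:x1].sum()) for x0,x1,y0,y1 in((335,368,160,193),(305,358,205,242),(344,385,194,223),(285,330,232,265),(268,298,268,315),(175,235,270,335))])
E
```

```text
[0.43032704 0.24795892 0.20969745] 0.9356113373205682 [-0.67905952  0.31225683  0.46771261]
468 ((480.0489501953125, 289.29144287109375), (57.13834762573242, 68.05953979492188), 63.67827606201172)
changed px near tin/pencil/cutout/block/stick: [0, 0, 0, 0, 0, 0]
```

```bash
python3 -c "
from plant import r
print(r.job_done())"
```

```text
the job is handed in; nothing more can be done
None
```

I rolled the lipping down from the stop block to the open end at about 11–17 N, and by feel and in the pictures all seven pieces are home. The roller is back upright in its rest, the bystanders show no movement, and I handed the job in at about 25 s (no verdict was returned).

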